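Unlock the drying tray and hold it up level

ROBOT

A 7-joint arm with a two-finger parallel gripper is mounted at the origin on the work surface; the furniture and walls round the work are solid. World frame = base frame: x ahead of the robot, y to its left, z up, the work surface at z = 0. Lengths are in m, angles in rad, forces in N, time in s.
With the tool pointing down it reaches from about 0.4 to 0.875 m from the base axis. Payload 19.3 kg.
Tool frame: the origin (TCP) lies midway between the tips of the shut fingers; the grasp point (between the pads) lies 19 mm behind it (arm.grip_point_offset is the distance from the TCP to the grasp point, in m); z points along the fingers, y is the line along which they close (so a half turn about z gives the same grasp; the last joint's range is limited). The gripper opens to 85 mm and grips with 20 to 120 N. Pads are 22 mm wide; open, the fingers measure 114 mm over their backs; the gripper's body (76 mm by 85 mm) begins 54 mm behind the grasp point. The pads swing forward as they close: fully open they stand 13 mm farther back than shut.
Start: joints at [-1.27, 0.521, -0.036, 1.599, 0.021, 1.021, -0.113], TCP at [0.226, 0.583, 0.201] pointing down, gripper open.
Joint ranges: [-2.91, 2.91], [-0.3, 2.13], [-1.5, 1.42], [0.17, 2.43], [-1.26, 4.41], [0.16, 1.93], [-2.52, 2.52]. Speed limits (rad/s): [1.89, 1.89, 2.39, 2.39, 3.01, 3.01, 3.01].

INTERFACE

Orientations are given as a rotation vector (axis times angle).
In Python, from plant import sense, imaging, arm gives the robot as it stands.
- The arm moves only by the tool arm_command, never from a script. Its argument "targets" is a list of rows, each a list of 6 numbers: the shift along the tool's x, y, z in cm, then the turn, a rotation vector about the tool's x, y, z in rad. In form: [[tx, ty, tz, ax, ay, az], ...]. A call has 1 to 12 rows; each row shifts and turns the commanded pose from where the row before left it, along the tool's axes as they then stand; what a row does not reach is not made up. A row lasts 1/10 s, in which the tool goes at most 50 mm and 8.59 degrees, less where a joint would pass 70% of its speed; a pose out of reach is approached as far as the arm can. A call with a gripper value outside its range is refused whole. "hand" is the opening, from 0 (shut) to 1 (fully open), set as the call begins (left out, the last holds). The fingers move at their own pace and stop on an object; the grip force is fixed at half the most. Time passes only in rows, so rows that do not move let the fingers close. It gives the time, the measured TCP pose, the force, the opening and the grip force at its end, in the units of the state.
- sense(): the state, without advancing time (a new reading comes with each control period).
- imaging.read_camera(name): name is "scene" or "side" or "wrist"; returns (picture, depth): 480x640x3 uint8, red, green, blue; 480x640 float32, m along the optical axis (not along the pixel's ray), 0 where there is no reading.
- imaging.camera_model(name): a dict with "fx", "fy", "cx", "cy" (pixels), "rvec" (rotation vector, rad) and "tvec" (3), from world to camera coordinates, as OpenCV has them; the wrist camera has in their place "tool_from_camera" (4x4, takes a point from camera to tool coordinates, whose origin is the TCP and whose axes are the flange's). Camera axes: x right, y down, z forward; pixel columns grow to the right and rows downward; lengths in m; the calibration is good to about 2 mm. A picture is of the moment at which its call begins: read the wrist's pose just before it. camera_model takes no time and is no camera call.
- arm.close_job(): hands the job in; it is judged then, once.
The state is a dict: "time": time; "joint_positions": joint angles; "joint_velocities": joint speeds; "effort": joint torques, N m; "position": TCP position; "ee_rot": TCP orientation; "wrist_force": force on the tool from outside, world axes, zero at the start; "ft_torque": the same for the moment, N m; "grip_width": finger opening in m; "gripper_force": force on a finger pad.
Only numpy, scipy, OpenCV 4.12 (cv2) and the standard library are available. Lean on these libraries where they do the work, as an engineer would, in place of code of your own. Each camera call takes 0.05 s, during which the arm holds its last target. There are 200 camera calls.

TASK

The round blue drying tray carries two freshly painted tokens and is locked on its grey stand like a bayonet cap. Take it by its black bar handle, turn it anticlockwise (seen from above) until the handle lines up with the two green marks on the stand and meets its stop, then lift it straight up and finish while holding it still and level in the air about 12 cm above where it sat, with both tokens still lying on it. Never tip it, do not touch the tokens, and leave the sanding block, the pot and the tape roll beside it where they are.

Things in the scene. Friction and masses are not known exactly. Their poses are not given: they have to be found in the camera images.
- stand: Bayonet stand fixed to the bench: grey base disc 216 mm across, 8 mm high, with a dark 92 mm square socket housing (top at 26 mm) in its middle. Origin: on its axis at bench level, z up. Its x axis runs through the two green marks on the disc; two narrow red marks near -1.36 rad show the locked side. The tray comes out only straight up and with its handle along this x (within about 0.1 rad).
- green_mark (a point): The green mark on the stand's +x side, on top of the disc, 97 mm from the axis (clear of the tray's edge); the other green mark is straight across. Axes as the stand's.
- tray: Loose round blue tray, 170 mm across, rim 8 mm high, floor 4 mm thick, 0.18 to 0.35 kg. Origin: centre of its underside, which sits 26 mm above the stand's origin; z up, x along the handle. Starts locked at yaw -1.3 to -0.95 relative to the stand; turns easily; anticlockwise stop at about +0.04. Below: a spindle 17 mm long with two lugs; 2 to 3 mm play all ways; free once lifted 20 mm.
- tray_grip (a point): Centre of the black bar handle, on the tray's axis 40 mm above its underside. The bar is 46 mm long (tray x), 14 mm thick (tray y) and 30 mm high, on a thin neck, its underside 21 mm above the tray floor. Grip it from above across its thickness. Axes as the tray's.
- token_a: Loose silver-and-black resin token, about 50 mm across and 4 mm thick, lying flat on the tray floor, 48 to 54 mm from the axis on the tray's +y side. Origin: centre of its underside; z up.
- token_b: The same kind of token, on the tray's -y side.
- sanding_block: Bystander: loose brown cork sanding block 51 x 90 x 28 mm on the bench. Origin: centre of its underside.
- red_band_pot: Bystander: loose small white plastic pot with a red band, 54 mm across, 48 mm high. Origin: centre of its underside.
- green_tape: Bystander: loose roll of green tape lying flat, 97 mm across, 24 mm high. Origin: centre of its underside.
Mind the look-alikes: they are no part of the job. Leave any yellow look-alike of the token_b alone.

How it is judged:
On the way:
1. the tray is turned anticlockwise to the release position while still seated in its stand (angle between the x axis of tray and the x axis of stand, either way round below 0.3 rad and z of tray in the frame of stand below 0.031 m), for 0.1 s.
At the end, for the whole second after the job is handed in: The tray is held by the fingers, 6 to 18 cm above its seat and within 6 cm sideways of the stand's axis, touching the stand nowhere, level within 6 degrees, still (under 2 cm/s and 0.15 rad/s); both tokens lie flat on its floor inside the rim (z of tray in the frame of stand between 0.086 and 0.206 m and horizontal distance between tray and stand below 0.06 m and angle between tray's own z axis and vertical below 0.105 rad and linear speed of tray below 0.02 m/s and angular speed of tray below 0.15 rad/s and contact force between tray and the fingers above 1 N and contact force between tray and stand below 0.05 N and horizontal distance between each of token_a, token_b and tray below 0.075 m and z of token_a in the frame of tray between 0.001 and 0.01 m and angle between each of token_a, token_b's own z axis and vertical below 0.2 rad and z of token_b in the frame of tray between 0.001 and 0.01 m); the arm keeps its last pose, push and grip.
It fails at once if the sanding block is pushed away (more than 2 cm) (distance of sanding_block from where it was at the start of the episode above 0.02 m).
It fails at once if the red-banded pot is pushed away (more than 2 cm) (distance of red_band_pot from where it was at the start of the episode above 0.02 m).
It fails at once if the green tape roll is pushed away (more than 2 cm) (distance of green_tape from where it was at the start of the episode above 0.02 m).
It fails at once if the robot touches a freshly painted token (contact force between any of token_a, token_b and the arm above 0.3 N or contact force between any of token_a, token_b and the fingers above 0.3 N).
It fails at once if the tray is tipped by more than about 14 degrees (angle between tray's own z axis and vertical above 0.25 rad).
It also fails if it takes over 43 s, if anything falls off the work surface, if the arm or the gripper's body presses on something with over 40 N, if the wrist force passes 120 N, or if a joint passes its speed limit or range.

## Working session

There is one attempt and no reset: what is moved stays moved. The work goes in short steps, Python scripts to look and compute and a tool call to move; the robot and the scene stay as the last step left them, time stands still between calls to the robot, and variables do not carry over. Pictures are saved under pics/ and viewed, at most 10 in all, crops included, and the job is handed in when it is done.

Besides the shell and the picture viewer there is one more tool, called by a JSON object that holds its "op" and its "data", one argument or row to a line. arm_command: Moves the arm, as the interface text tells. Its arguments: {"type":"object","properties":{"targets":{"type":"array"},"hand":{"type":"number"}},"required":["targets"]}

```bash
ls; mkdir -p pics; python3 - <<'E'
from plant import sense, imaging, arm
import cv2,numpy as np
s=sense();print(s['time'],s['position'],s['ee_rot'],s['grip_width'],arm.grip_point_offset)
for n in ['scene','side']:
    p,d=imaging.read_camera(n);cv2.imwrite(f'pics/{n}0.png',p[:,:,::-1]);np.savez(f'{n}0.npz',p=p,d=d);print(n,imaging.camera_model(n))
print(imaging.camera_model('wrist'))
E
```

```text
pics
0.0 [0.22636854 0.58217458 0.20052413] [-5.79030207e-01 -3.08765409e+00  1.77193201e-03] 0.08544127101017843 0.0187
scene {'fx': 535.3049176853585, 'fy': 535.3049176853585, 'cx': 316.7651203658566, 'cy': 240.64611293498444, 'rvec': array([ 2.17352647, -1.15243832,  0.42569223]), 'tvec': array([-0.43911434,  0.32997491,  0.65869393])}
side {'fx': 490.3034694554008, 'fy': 490.3034694554008, 'cx': 316.1114800171644, 'cy': 237.92488897548793, 'rvec': array([ 0.06568256, -2.78243737,  1.45211103]), 'tvec': array([0.55975423, 0.15261089, 0.79170321])}
{'fx': 361.6036805155999, 'fy': 361.6036805155999, 'cx': 313.82112184902974, 'cy': 236.56231587854217, 'tool_from_camera': array([[-1.29531049e-04, -9.65289511e-01, -2.61182203e-01,
         6.54849967e-02],
       [ 9.99999947e-01, -4.66469929e-05, -3.23541144e-04,
         1.16802862e-03],
       [ 3.00127508e-04, -2.61182231e-01,  9.65289465e-01,
        -1.71366837e-01],
       [ 0.00000000e+00,  0.00000000e+00,  0.00000000e+00,
         1.00000000e+00]])}
```

View pics/scene0.png

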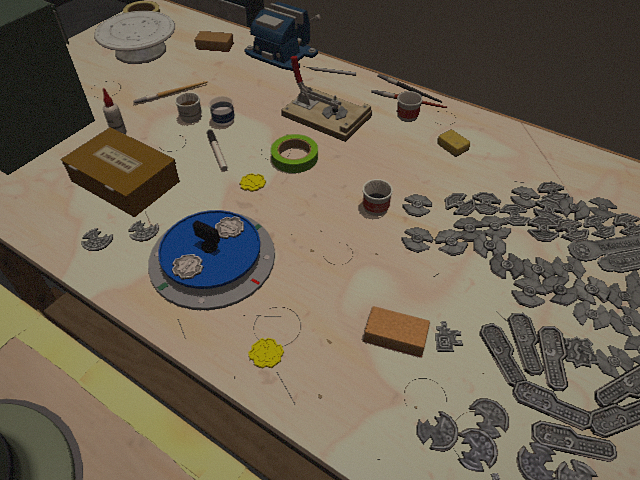

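View pics/side0.png

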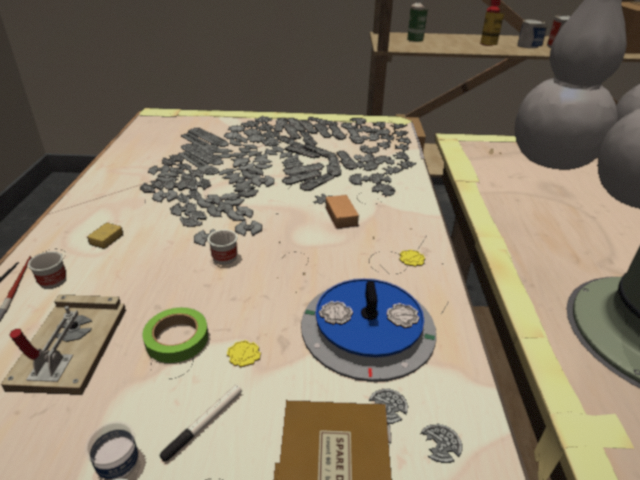

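The scene view shows one blue tray at about (210,250), with the black handle at (207,236), green marks near (257,226) and (163,288), and a red mark at (255,282). In the side view the tray is at (370,317). The yellow tokens at (253,182) and (266,352) are look-alikes. The other round items are the white turntable at (135,30) and the green tape at (294,152).

```bash
cat > h.py <<'E'
import cv2,numpy as np
from plant import sense, imaging
from scipy.spatial.transform import Rotation as R
def pose(n,s=None):
    m=imaging.camera_model(n);K=np.array([[m['fx'],0,m['cx']],[0,m['fy'],m['cy']],[0,0,1]])
    if 'rvec' in m:
        r=R.from_rotvec(m['rvec']).as_matrix();return K,r.T,-r.T@m['tvec']
    T=m['tool_from_camera'];A=R.from_rotvec(s['ee_rot']).as_matrix()
    return K,A@T[:3,:3],A@T[:3,3]+s['position']
def plane(P,uv,z):
    K,A,c=P;uv=np.atleast_2d(uv).astype(float)
    d=np.c_[uv,np.ones(len(uv))]@np.linalg.inv(K).T@A.T
    return c+d*((z-c[2])/d[:,2])[:,None]
def cloud(P,d,mask):
    K,A,c=P;v,u=np.nonzero(mask&(d>0));return (np.c_[u,v,np.ones(len(u))]@np.linalg.inv(K).T*d[v,u,None])@A.T+c
def blobs(mask,mn=8):
    n,l,st,ce=cv2.connectedComponentsWithStats(mask.astype(np.uint8))
    return [(ce[i],st[i,4],l==i) for i in range(1,n) if st[i,4]>=mn]
E
python3 - <<'E'
from h import *
np.set_printoptions(precision=4,suppress=True)
for n in ['scene','side']:
    z=np.load(n+'0.npz');p,d=z['p'],z['d'];P=pose(n);hsv=cv2.cvtColor(p,cv2.COLOR_RGB2HSV);H,S,V=[hsv[:,:,i].astype(int) for i in range(3)]
    b=max(blobs((H>100)&(H<130)&(S>130)&(V>60)),key=lambda t:t[1]);print(n,'blue',b[0],b[1])
    cn=cv2.findContours(b[2].astype(np.uint8),cv2.RETR_EXTERNAL,cv2.CHAIN_APPROX_NONE)[0]
    hull=cv2.convexHull(max(cn,key=len))[:,0]
    q=cloud(P,d,b[2]);q=q[(q[:,2]>.02)&(q[:,2]<.045)];print(' blue cloud',np.median(q,0),'minmax centre',(np.percentile(q,.5,0)+np.percentile(q,99.5,0))/2,np.ptp(q,0))
    x0,y0=b[0];yy,xx=np.mgrid[:480,:640];near=np.hypot(xx-x0,yy-y0)<90
    for nm,m in [('green',(H>45)&(H<85)&(S>60)),('red',((H<8)|(H>172))&(S>110))]:
        for c,a,_ in blobs(m&near,4):print(' ',nm,c,a,plane(P,c,.008)[0])
    k=[t for t in blobs((V<60)&near) ];k=max(k,key=lambda t:t[1]);q=cloud(P,d,k[2]);
    q=q[(q[:,2]>.052)&(q[:,2]<.09)];print(' handle',k[0],k[1],len(q),np.mean(q,0),q.min(0),q.max(0))
    t=q[q[:,2]>.076];r=cv2.minAreaRect((t[:,:2]*1000).astype(np.float32)) if len(t)>5 else None;print(' top',len(t),r)
E
```

```text
scene blue [209.9161 250.556 ] 4135
 blue cloud [ 0.4671 -0.0095  0.0294] minmax centre [0.4752 0.0112 0.0306] [0.1688 0.1681 0.0114]
  green [257.4211 226.3684] 19 [ 0.5724 -0.0118  0.008 ]
  green [162.186  286.1395] 43 [0.381  0.0338 0.008 ]
  red [254.96 281.04] 25 [ 0.4737 -0.0854  0.008 ]
  return _methods._mean(a, axis=axis, dtype=dtype,
  ret = um.true_divide(
Traceback (most recent call last):
ValueError: zero-size array to reduction operation minimum which has no identity
```

Green marks are 197 mm apart (expected 194), and the stand axis at (0.477, 0.011) agrees with the blue centre. The red mark lies 1.37 rad below green A, so stand yaw is about -0.234. Next I need the handle yaw.

```bash
python3 - <<'E'
from h import *
np.set_printoptions(precision=4,suppress=True)
for n,(x0,y0) in [('scene',(207,236)),('side',(371,305))]:
    z=np.load(n+'0.npz');p,d=z['p'],z['d'];P=pose(n);V=p.max(2).astype(int)
    yy,xx=np.mgrid[:480,:640];near=np.hypot(xx-x0,yy-y0)<35
    for c,a,m in blobs((V<70)&near):
        q=cloud(P,d,m);print(n,c,a,len(q));
        q=q[(q[:,2]>.05)&(q[:,2]<.09)]
        if len(q)>10:
            print(' ',q.mean(0),np.percentile(q,[2,98],0)); t=q[q[:,2]>.074]; print(len(t),cv2.minAreaRect((t[:,:2]*1000).astype(np.float32)),cv2.fitLine((q[:,:2]*1000).astype(np.float32),cv2.DIST_HUBER,0,.01,.01).ravel())
    if n=='side':
        hsv=cv2.cvtColor(p,cv2.COLOR_RGB2HSV);H,S=hsv[:,:,0].astype(int),hsv[:,:,1].astype(int)
        near=np.hypot(xx-369,yy-325)<75
        for nm,m in [('green',(H>40)&(H<90)&(S>50)),('red',((H<8)|(H>172))&(S>110))]:
            for c,a,_ in blobs(m&near,5):print(' ',nm,c,a,plane(P,c,.008)[0])
    cr=p[y0-60:y0+75,x0-75:x0+75];cv2.imwrite(f'pics/{n}c.png',cv2.resize(cr[:,:,::-1],None,fx=4,fy=4,interpolation=cv2.INTER_CUBIC))
E
python3 -c "
import cv2,numpy as np
a=cv2.imread('pics/scenec.png');b=cv2.imread('pics/sidec.png')
cv2.imwrite('pics/both.png',cv2.resize(np.hstack([a,b]),(800,360)))"
```

```text
scene [204.734  215.1277] 94 93
scene [207.7242 237.3439] 660 659
  [0.4724 0.0073 0.0714] [[ 0.4675 -0.0114  0.0542]
 [ 0.4815  0.031   0.0814]]
204 ((475.1102294921875, 10.618633270263672), (13.916712760925293, 45.21111297607422), 2.516152858734131) [  0.1159  -0.9933 470.7278   8.2058]
side [370.2817 303.0742] 458 454
  [0.4779 0.0247 0.0742] [[ 0.4707 -0.0023  0.0562]
 [ 0.4841  0.0397  0.0827]]
182 ((477.4774475097656, 17.349510192871094), (11.847139358520508, 45.744964599609375), 3.191103458404541) [  0.1255  -0.9921 478.2193  24.9706]
  green [309.8    312.1333] 30 [ 0.571  -0.0065  0.008 ]
  green [429.0588 336.6176] 34 [0.3827 0.0378 0.008 ]
  red [369.7    371.9333] 30 [0.4789 0.1121 0.008 ]
```

View pics/both.png

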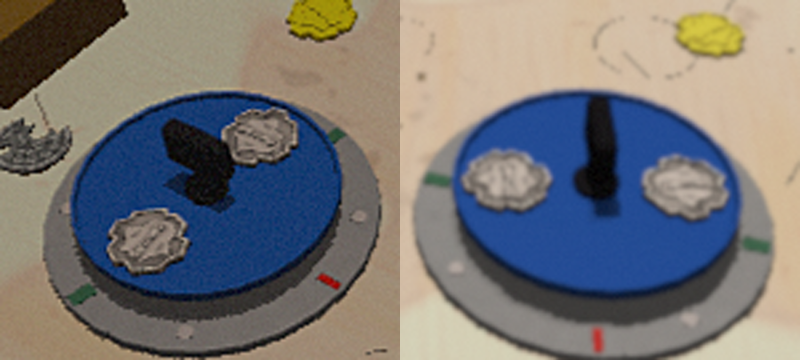

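Handle centre is about (0.476, 0.013) with world yaw about -1.5, or roughly -1.28 relative to the stand, which is in range. The crop confirms a single blue tray with two silver tokens; the yellow ones are off it. Before sweeping, I'll check for tall things on the path.

```bash
python3 - <<'E'
from h import *
np.set_printoptions(precision=3,suppress=True)
for n in ['scene','side']:
    z=np.load(n+'0.npz');d=z['d'];P=pose(n);q=cloud(P,d,np.ones((480,640),bool))
    for lo in (.1,.15):
        t=q[(q[:,2]>lo)&(q[:,0]>.1)&(q[:,0]<.9)&(abs(q[:,1])<.8)]
        print(n,lo,len(t), *(np.percentile(t,[1,50,99],0) if len(t) else []))
    b=cloud(P,d,np.pad(np.ones((50,60),bool),((150,280),(90,490)))) if n=='scene' else None
    if b is not None: print('box',np.percentile(b,[2,50,98],0))
s=sense();A=R.from_rotvec(s['ee_rot']).as_matrix();print(A.T@(np.array([.476,.013,.20])-s['position'])*100, A)
E
```

```text
scene 0.1 7114 [0.46  0.495 0.102] [0.562 0.5   0.186] [0.639 0.564 0.262]
scene 0.15 4994 [0.482 0.495 0.151] [0.569 0.5   0.213] [0.64  0.569 0.262]
box [[0.467 0.197 0.002]
 [0.503 0.257 0.056]
 [0.566 0.332 0.059]]
side 0.1 0
side 0.15 0
[-43.892 -44.008   0.107] [[-0.932  0.362 -0.   ]
 [ 0.362  0.932 -0.001]
 [-0.    -0.001 -1.   ]]
```

{"op": "arm_command", "data": {
  "targets": [
    [-2,-2,0,0,0,0],
    [-3,-3,0,0,0,0],
    [-3,-3,0,0,0,0],
    [-3,-3,0,0,0,0],
    [-3,-3,0,0,0,0],
    [-3,-3,0,0,0,0],
    [-3,-3,0,0,0,0],
    [-3,-3,0,0,0,0],
    [-3,-3,0,0,0,0],
    [-3,-3,0,0,0,0],
    [-3,-3,0,0,0,0],
    [-3,-3,0,0,0,0]
  ],
  "hand": 1
}}

```text
time: 1.3
position: [0.4262, 0.1278, 0.2011]
ee_rot: [0.579, 3.088, 0.0]
wrist_force: [0.3, 0.1, 0.1]
grip_width: 0.0856
gripper_force: 0.0
```

{"op": "arm_command", "data": {
  "targets": [
    [-3,-3,0,0,0,0],
    [-2,-2,0,0,0,0],
    [-1,-1,0,0,0,0],
    [0,0,0,0,0,0.12],
    [0,0,0,0,0,0.13],
    [0,0,0,0,0,0.13],
    [0,0,0,0,0,0.13],
    [0,0,0,0,0,0.13],
    [0,0,0,0,0,0.13],
    [0,0,0,0,0,0.13],
    [0,0,0,0,0,0.13],
    [0,0,0,0,0,0.1]
  ]
}}

```text
time: 2.5
position: [0.4599, 0.0518, 0.201]
ee_rot: [-2.148, -2.292, 0.001]
wrist_force: [-0.3, 0.8, -0.6]
grip_width: 0.0853
gripper_force: 0.0
```

{"op": "arm_command", "data": {
  "targets": [
    [0,0,0,0,0,0],
    [0,0,0,0,0,0],
    [0,0,0,0,0,0]
  ]
}}

```text
time: 2.8
position: [0.46, 0.0518, 0.2011]
ee_rot: [-2.139, -2.3, 0.0]
wrist_force: [-0.1, -0.4, -0.1]
grip_width: 0.0854
gripper_force: 0.0
```

```bash
cat > w.py <<'E'
from h import *
import sys
np.set_printoptions(precision=4,suppress=True)
s=sense();p,d=imaging.read_camera('wrist');P=pose('wrist',s)
cv2.imwrite(f'pics/{sys.argv[1]}.png',p[:,:,::-1])
A=R.from_rotvec(s['ee_rot']).as_matrix();print('pos',s['position'],'toolx yaw',np.arctan2(A[1,0],A[0,0]))
q=cloud(P,d,(p.max(2)<70)&(d<.35));t=q[(q[:,2]>.074)&(q[:,2]<.09)&(np.hypot(q[:,0]-.476,q[:,1]-.012)<.05)]
r=cv2.minAreaRect((t[:,:2]*1000).astype(np.float32));print(len(t),t[:,2].mean(),r)
c=np.array(r[0])/1000;print('shift tool cm',A.T@(np.r_[c,s['position'][2]]-s['position'])*100)
hsv=cv2.cvtColor(p,cv2.COLOR_RGB2HSV);H,S=hsv[:,:,0].astype(int),hsv[:,:,1].astype(int)
for nm,m in [('green',(H>40)&(H<90)&(S>60)),('red',((H<8)|(H>172))&(S>110))]:
    for c,a,_ in blobs(m,25):
        x=plane(P,c,.008)[0]
        if np.hypot(x[0]-.476,x[1]-.012)<.12: print(nm,c,a,x)
E
python3 w.py w1
```

```text
pos [0.46   0.0518 0.2011] toolx yaw 1.6433428546443158
785 0.07875464776522566 ((477.5712585449219, 15.286514282226562), (13.884622573852539, 44.43336868286133), 4.387485027313232)
shift tool cm [-3.7695  1.4893 -0.0001]
green [237.8369 215.5461] 141 [0.3837 0.0368 0.008 ]
green [415.6024 269.2169] 83 [ 0.5745 -0.0081  0.008 ]
red [337.3704 147.8519] 81 [0.4797 0.1115 0.008 ]
```

View pics/w1.png

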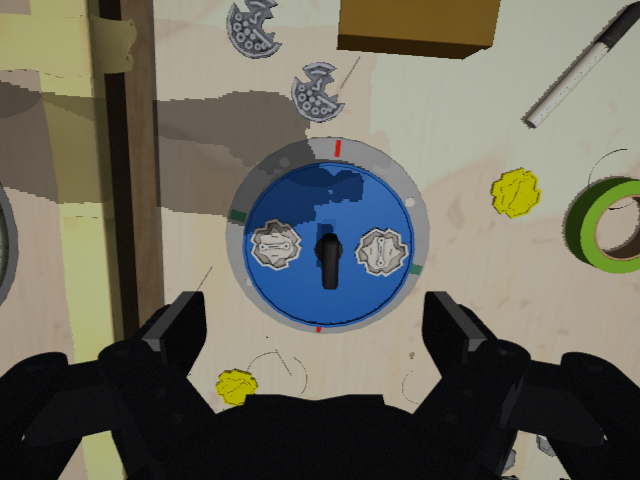

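The wrist view shows the handle at (330,262), tokens at (276,245) and (381,252), and green marks at (238,216) and (416,269). The handle yaw of 1.647 matches the tool's 1.643, and the centre of (0.4776, 0.015) agrees with the green marks' midpoint of (0.479, 0.0144). I'll move over it, descend and grip.

{"op": "arm_command", "data": {
  "targets": [
    [-1.7,0.7,0,0,0,0],
    [-2,0.8,0,0,0,0],
    [0,0,1,0,0,0],
    [0,0,2,0,0,0],
    [0,0,2,0,0,0],
    [0,0,2,0,0,0],
    [0,0,2,0,0,0],
    [0,0,2,0,0,0],
    [0,0,2,0,0,0],
    [0,0,1,0,0,0],
    [0,0,1,0,0,0],
    [0,0,0,0,0,0]
  ]
}}

```text
time: 4.05
position: [0.4772, 0.016, 0.0504]
ee_rot: [-2.141, -2.298, 0.001]
wrist_force: [0.2, -0.1, 0.4]
grip_width: 0.0853
gripper_force: 0.0
```

{"op": "arm_command", "data": {
  "targets": [
    [0,0,0,0,0,0],
    [0,0,0,0,0,0],
    [0,0,0,0,0,0],
    [0,0,0,0,0,0],
    [0,0,0,0,0,0],
    [0,0,0,0,0,0],
    [0,0,0,0,0,0],
    [0,0,0,0,0,0]
  ],
  "hand": 0
}}

```text
time: 4.85
position: [0.4776, 0.0159, 0.0511]
ee_rot: [-2.142, -2.298, 0.0]
wrist_force: [-0.6, -0.2, -0.2]
grip_width: -0.0001
gripper_force: 0.0
```

The fingers shut fully on nothing, so I'll look before doing anything else.

```bash
python3 - <<'E'
from h import *
ps=[]
s=sense();print(s['grip_width'],s['gripper_force'],s['position'])
for n,(x,y) in [('scene',(207,225)),('side',(371,290))]:
    p,d=imaging.read_camera(n);ps.append(cv2.resize(p[y-90:y+90,x-100:x+100,::-1],(400,360)))
cv2.imwrite('pics/chk1.png',np.hstack(ps))
E
```

```text
-9.040937087404684e-05 0.0 [0.47758605 0.01593972 0.05108668]
```

View pics/chk1.png

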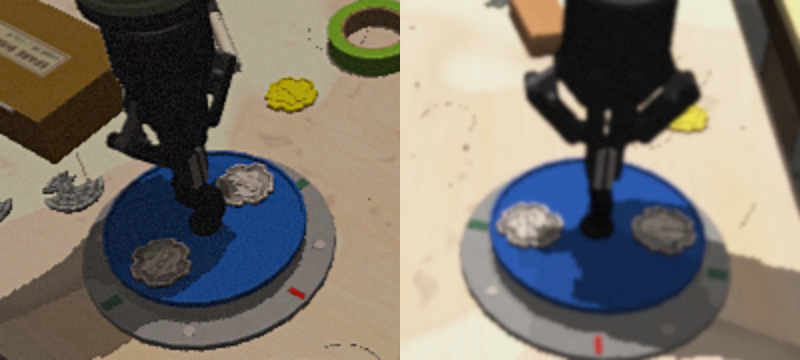

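```bash
python3 - <<'E'
from h import *
np.set_printoptions(precision=4,suppress=True)
for n in ['scene','side']:
    p,d=imaging.read_camera(n);P=pose(n);q=cloud(P,d,(p.max(2)<110))
    q=q[np.hypot(q[:,0]-.477,q[:,1]-.015)<.07]
    for a in np.arange(.04,.13,.01):
        t=q[(q[:,2]>a)&(q[:,2]<a+.01)]
        if len(t)>5: print(n,'z%.2f'%a,len(t),'x',np.percentile(t[:,0],[3,50,97]),'y',np.percentile(t[:,1],[3,50,97]))
s=sense();p,d=imaging.read_camera('wrist');cv2.imwrite('pics/w2.png',p[:,:,::-1])
E
```

```text
scene z0.04 21 x [0.4695 0.4703 0.475 ] y [0.0053 0.0091 0.0141]
scene z0.05 66 x [0.468  0.4695 0.4808] y [-0.011   0.004   0.0305]
scene z0.06 98 x [0.4675 0.4695 0.4799] y [-0.0112  0.0049  0.0314]
scene z0.07 142 x [0.4675 0.4704 0.4813] y [-0.0114  0.0015  0.0297]
scene z0.08 62 x [0.465  0.4753 0.4829] y [-0.0086  0.0043  0.0123]
scene z0.09 83 x [0.4625 0.4703 0.4895] y [0.0027 0.0069 0.0195]
scene z0.10 79 x [0.4626 0.4702 0.4894] y [0.0028 0.0066 0.0169]
scene z0.11 63 x [0.4624 0.4734 0.4845] y [0.0029 0.0048 0.0101]
scene z0.12 93 x [0.4492 0.4788 0.5031] y [0.0005 0.0034 0.0092]
side z0.04 10 x [0.4812 0.4825 0.4829] y [0.0144 0.0179 0.0222]
side z0.05 33 x [0.4693 0.4796 0.4845] y [-0.0011  0.0359  0.0395]
side z0.06 60 x [0.4696 0.4785 0.4839] y [0.0075 0.037  0.04  ]
side z0.07 74 x [0.4695 0.4784 0.4834] y [0.0139 0.0365 0.0388]
side z0.08 71 x [0.471  0.477  0.4847] y [0.0244 0.0289 0.0372]
side z0.09 97 x [0.4651 0.4783 0.4909] y [0.0151 0.0265 0.03  ]
side z0.10 105 x [0.4643 0.4779 0.4906] y [0.0199 0.0263 0.0302]
side z0.11 98 x [0.4651 0.4772 0.4902] y [0.0166 0.0271 0.0295]
side z0.12 137 x [0.452  0.4754 0.4981] y [0.012  0.0281 0.032 ]
```

View pics/w2.png

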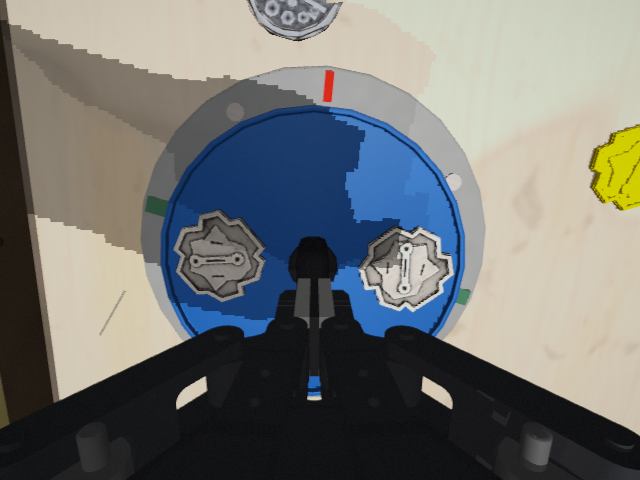

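The fingers are shut and their tips appear to end at z≈0.085, just above the bar, although the reported TCP is at 0.051. I'll check this against the wrist depth.

```bash
python3 - <<'E'
from h import *
np.set_printoptions(precision=4,suppress=True)
s=sense();p,d=imaging.read_camera('wrist');P=pose('wrist',s);K,A,c=P
def at(u,v):
    dd=d[v,u];return (np.array([(u-K[0,2])/K[0,0],(v-K[1,2])/K[1,1],1])*dd)@A.T+c, dd, p[v,u]
for u,v in [(312,245),(312,262),(305,285),(325,285),(305,305),(325,305),(300,335),(330,335),(220,235),(405,250),(300,150),(312,200),(160,205),(90,205)]: print(u,v,*at(u,v))
# finger tips by scene ray/depth
for n in ['scene','side']:
    p,d=imaging.read_camera(n);Q=pose(n);V=p.max(2);q=cloud(Q,d,V<255)
    q=q[(abs(q[:,0]-.477)<.05)&(abs(q[:,1]-.015)<.05)&(q[:,2]>.13)]; print(n,len(q),np.percentile(q[:,2],[1,99]))
    # body start: x-extent versus height
    for a in np.arange(.13,.22,.01):
        t=q[(q[:,2]>a)&(q[:,2]<a+.01)]
        if len(t)>5:print('z%.2f'%a,np.percentile(t[:,0],[2,98]),np.percentile(t[:,1],[2,98]))
E
```

```text
312 245 [0.4762 0.0371 0.0684] 0.16058198 [13 13 14]
312 262 [0.4765 0.0329 0.0792] 0.15124565 [18 17 20]
305 285 [0.4742 0.0275 0.0915] 0.14078777 [71 70 69]
325 285 [0.482  0.0283 0.0921] 0.14010733 [72 71 71]
305 305 [0.4746 0.0278 0.1095] 0.12335015 [72 72 71]
325 305 [0.4815 0.0279 0.1089] 0.12403696 [71 72 70]
300 335 [0.4737 0.0285 0.1304] 0.102920555 [19 18 21]
330 335 [0.4822 0.0291 0.1304] 0.1029352 [18 18 20]
220 235 [0.4264 0.0285 0.0322] 0.19690958 [115 111 105]
405 250 [0.5278 0.0273 0.0328] 0.19842254 [113 107 103]
300 150 [0.467  0.0764 0.028 ] 0.18921085 [ 28  60 107]
312 200 [0.4751 0.0507 0.0292] 0.19487542 [ 25  56 104]
160 205 [0.3843 0.0378 0.0077] 0.2173273 [43 77 57]
90 205 [ 0.336   0.0325 -0.0026] 0.22775325 [141 129 111]
scene 9257 [0.1339 0.4651]
z0.13 [0.4431 0.5135] [-0.0002  0.0228]
z0.14 [0.4342 0.5215] [-0.0034  0.0266]
z0.15 [0.4298 0.5251] [-0.0038  0.0162]
z0.16 [0.4287 0.526 ] [-0.0043  0.014 ]
z0.17 [0.4276 0.5265] [-0.0062  0.015 ]
z0.18 [0.4298 0.4967] [-0.0061  0.0172]
z0.19 [0.4349 0.4645] [0.0006 0.0192]
z0.20 [0.4387 0.4682] [-0.0191  0.0204]
z0.21 [0.4388 0.4949] [-0.0233  0.0264]
side 9613 [0.1336 0.4588]
z0.13 [0.4429 0.5103] [0.0074 0.033 ]
z0.14 [0.4336 0.5192] [0.0054 0.0348]
z0.15 [0.4292 0.5243] [0.0057 0.0362]
z0.16 [0.4283 0.5246] [0.0184 0.0365]
z0.17 [0.4273 0.5261] [0.0175 0.0386]
z0.18 [0.4317 0.5239] [0.0164 0.0386]
z0.19 [0.4369 0.5176] [0.0148 0.0326]
z0.20 [0.4407 0.5143] [0.0219 0.0529]
z0.21 [0.4436 0.5136] [0.0257 0.0561]
```

The camera agrees with the world: tokens read 0.032 and the green mark 0.008. So the real fingertips are about 34 mm short of the reported TCP, and the fingers closed just over the bar with no contact. I'll reopen, which swings the pads up, then go down 3.3 cm and re-measure the tips before closing.

{"op": "arm_command", "data": {
  "targets": [
    [0,0,-0.5,0,0,0],
    [0,0,0,0,0,0],
    [0,0,0,0,0,0],
    [0,0,0,0,0,0],
    [0,0,0,0,0,0],
    [0,0,0,0,0,0],
    [0,0,0,0,0,0],
    [0,0,0,0,0,0]
  ],
  "hand": 1
}}

```text
time: 6.05
position: [0.4776, 0.0159, 0.0561]
ee_rot: [-2.142, -2.298, 0.0]
wrist_force: [0.5, 0.5, -0.1]
grip_width: 0.0853
gripper_force: 0.0
```

{"op": "arm_command", "data": {
  "targets": [
    [0,0,0.8,0,0,0],
    [0,0,1,0,0,0],
    [0,0,1,0,0,0],
    [0,0,0.5,0,0,0],
    [0,0,0.4,0,0,0],
    [0,0,0,0,0,0],
    [0,0,0,0,0,0]
  ]
}}

```text
time: 6.75
position: [0.4776, 0.0158, 0.0191]
ee_rot: [2.143, 2.298, -0.0]
wrist_force: [-0.6, -0.1, -0.1]
grip_width: 0.0854
gripper_force: 0.0
```

```bash
python3 - <<'E'
from h import *
np.set_printoptions(precision=4,suppress=True)
s=sense();print(s['position'],s['wrist_force'],s['grip_width'])
ps=[]
for n,(x,y) in [('scene',(207,225)),('side',(371,290))]:
    p,d=imaging.read_camera(n);Q=pose(n);q=cloud(Q,d,p.max(2)<110)
    q=q[(abs(q[:,0]-.477)<.07)&(abs(q[:,1]-.015)<.05)&(abs(q[:,0]-.477)>.025)&(q[:,2]>.042)]
    for sg in (-1,1):
        t=q[(q[:,0]-.477)*sg>0]; print(n,sg,len(t),np.percentile(t[:,2],[0,1,5]) if len(t) else '')
    ps.append(cv2.resize(p[y-90:y+90,x-100:x+100,::-1],(400,360)))
cv2.imwrite('pics/chk2.png',np.hstack(ps))
E
```

```text
[0.4776 0.0158 0.0191] [-0.6129 -0.1246 -0.1379] 0.08536433610022226
scene -1 8736 [0.0627 0.0823 0.1263]
scene 1 810 [0.0609 0.0645 0.0711]
side -1 1966 [0.063  0.0697 0.084 ]
side 1 3781 [0.0658 0.0771 0.109 ]
```

View pics/chk2.png

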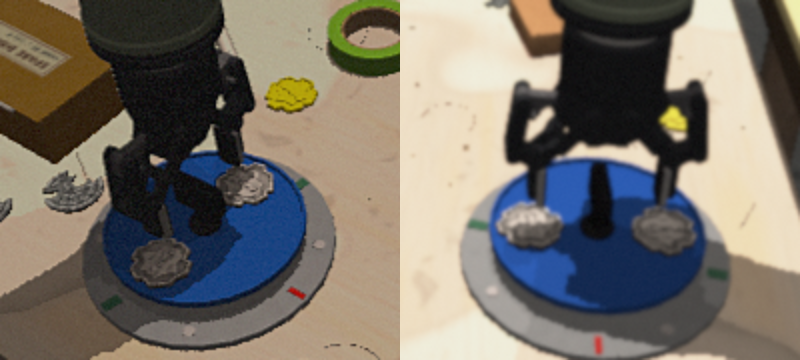

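The open tips are at z≈0.062 on either side of the bar, clear of the tokens, and closing brings them to about 0.050 as planned. Closing now.

{"op": "arm_command", "data": {
  "targets": [
    [0,0,0,0,0,0],
    [0,0,0,0,0,0],
    [0,0,0,0,0,0],
    [0,0,0,0,0,0],
    [0,0,0,0,0,0],
    [0,0,0,0,0,0],
    [0,0,0,0,0,0],
    [0,0,0,0,0,0]
  ],
  "hand": 0
}}

```text
time: 7.65
position: [0.4776, 0.0159, 0.0193]
ee_rot: [2.142, 2.298, 0.0]
wrist_force: [-0.4, -0.0, 5.4]
grip_width: 0.0132
gripper_force: 59.4
```

The handle is held (13.2 mm wide, 59 N). Now turning anticlockwise, which is negative about the down-pointing tool z.

{"op": "arm_command", "data": {
  "targets": [
    [0,0,0,0,0,-0.05],
    [0,0,0,0,0,-0.1],
    [0,0,0,0,0,-0.1],
    [0,0,0,0,0,-0.1],
    [0,0,0,0,0,-0.1],
    [0,0,0,0,0,-0.1],
    [0,0,0,0,0,-0.1],
    [0,0,0,0,0,-0.1],
    [0,0,0,0,0,-0.1],
    [0,0,0,0,0,-0.1],
    [0,0,0,0,0,-0.1],
    [0,0,0,0,0,-0.05]
  ]
}}

```text
time: 8.85
position: [0.4775, 0.0156, 0.0192]
ee_rot: [-0.62, -3.08, 0.0]
wrist_force: [-0.8, -1.9, 5.4]
grip_width: 0.0129
gripper_force: 59.6
```

```bash
python3 - <<'E'
from plant import sense
import numpy as np
from scipy.spatial.transform import Rotation as R
s=sense();A=R.from_rotvec(s['ee_rot']).as_matrix();print(s['time'],np.arctan2(A[1,0],A[0,0])-np.pi,s['ft_torque'],s['wrist_force'],s['joint_positions'],A[:,2])
E
```

```text
8.85 -0.3974864363880828 [-0.32551236  0.36957371 -0.18849243] [-0.81676267 -1.92572903  5.42663258] [-0.13482599  0.59453418 -0.02900708  2.11069607  0.03880695  0.43692068
  0.97928628] [-4.62143011e-05 -1.81459685e-04 -9.99999982e-01]
```

{"op": "arm_command", "data": {
  "targets": [
    [0,0,0,0,0,-0.05],
    [0,0,0,0,0,-0.05],
    [0,0,0,0,0,-0.04],
    [0,0,0,0,0,-0.03],
    [0,0,0,0,0,0],
    [0,0,0,0,0,0]
  ]
}}

```text
time: 9.45
position: [0.4776, 0.0146, 0.0193]
ee_rot: [0.364, 3.12, -0.002]
wrist_force: [-1.5, -7.8, 8.0]
grip_width: 0.0131
gripper_force: 59.8
```

```bash
cat > st.py <<'E'
from plant import sense
import numpy as np
from scipy.spatial.transform import Rotation as R
s=sense();A=R.from_rotvec(s['ee_rot']).as_matrix();print(s['time'],np.arctan2(A[1,0],A[0,0])-np.pi,s['ft_torque'],s['wrist_force'],s['position'],s['gripper_force'])
E
python3 st.py
python3 - <<'E'
from h import *
s=sense();p,d=imaging.read_camera('wrist');cv2.imwrite('pics/w3.png',p[:,:,::-1])
E
```

```text
9.45 -0.23243108708420301 [-1.64376787  0.14689586 -0.12723459] [-1.54148369 -7.80424712  7.95773235] [0.47756427 0.01459784 0.0192834 ] 59.75332975387573
```

View pics/w3.png

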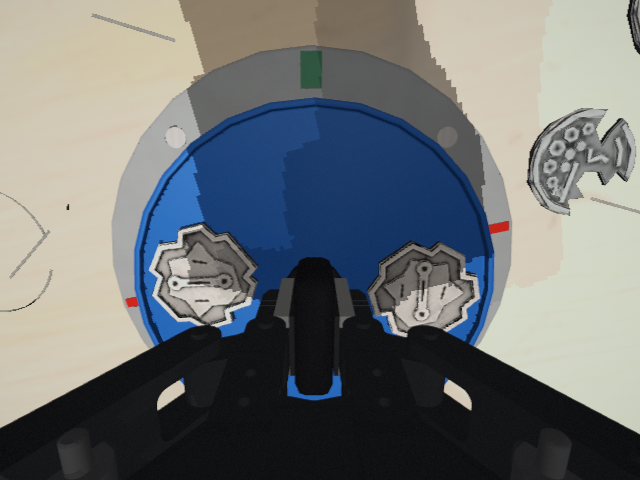

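The handle at (315,330) points at the green mark at (311,70), and both tokens are in place. There is 8 N sideways on the play, so I'll ease about 1.5 mm toward -y and nudge to the stop.

{"op": "arm_command", "data": {
  "targets": [
    [0.02,-0.1,0,0,0,-0.03],
    [0.02,-0.05,0,0,0,0],
    [0,0,0,0,0,0],
    [0,0,0,0,0,0]
  ]
}}

```text
time: 9.9
position: [0.4774, 0.0138, 0.0193]
ee_rot: [0.317, 3.125, -0.001]
wrist_force: [2.6, -7.0, 3.1]
grip_width: 0.0135
gripper_force: 59.2
```

```bash
python3 st.py
```

```text
9.9 -0.20191841998660776 [-1.27242422 -0.49660061 -0.11249951] [ 2.59460621 -6.98993661  3.06446879] [0.47739992 0.01376862 0.01929984] 59.197967648506165
```

{"op": "arm_command", "data": {
  "targets": [
    [0,-0.1,0,0,0,0.02],
    [0,-0.05,0,0,0,0],
    [0,0,-0.1,0,0,0],
    [0,0,-0.2,0,0,0],
    [0,0,0,0,0,0]
  ]
}}

```text
time: 10.4
position: [0.4764, 0.0131, 0.0222]
ee_rot: [-0.346, -3.122, 0.0]
wrist_force: [0.4, -0.3, -2.0]
grip_width: 0.0134
gripper_force: 58.4
```

```bash
python3 st.py
```

```text
10.4 -0.22064309333434196 [ 0.01952747 -0.05404426  0.01881337] [ 0.3995877  -0.29685648 -1.97630452] [0.47636735 0.01309892 0.02218662] 58.42170238494873
```

Free: no side force, and the tray's weight is coming on. Lifting straight up.

{"op": "arm_command", "data": {
  "targets": [
    [0,0,-0.3,0,0,0],
    [0,0,-0.4,0,0,0],
    [0,0,-0.5,0,0,0],
    [0,0,-0.5,0,0,0],
    [0,0,-0.5,0,0,0],
    [0,0,0,0,0,0]
  ]
}}

```text
time: 11.0
position: [0.477, 0.0131, 0.0449]
ee_rot: [0.346, 3.121, 0.0]
wrist_force: [0.1, -0.6, -2.8]
grip_width: 0.0133
gripper_force: 58.5
```

```bash
python3 st.py
```

```text
11.0 -0.22087195418723837 [ 0.0098465  -0.05608284 -0.04779541] [ 0.10899762 -0.55086984 -2.83829428] [0.47699194 0.01312627 0.04486861] 58.453001976013184
```

{"op": "arm_command", "data": {
  "targets": [
    [0,0,-0.7,0,0,0],
    [0,0,-1,0,0,0],
    [0,0,-1.2,0,0,0],
    [0,0,-1.3,0,0,0],
    [0,0,-1.3,0,0,0],
    [0,0,-1.3,0,0,0],
    [0,0,-1.2,0,0,0],
    [0,0,-0.8,0,0,0],
    [0,0,-0.5,0,0,0],
    [0,0,-0.2,0,0,0],
    [0,0,0,0,0,0],
    [0,0,0,0,0,0]
  ]
}}

```text
time: 12.2
position: [0.4764, 0.0131, 0.1387]
ee_rot: [-0.346, -3.122, 0.0]
wrist_force: [0.4, 0.4, -2.3]
grip_width: 0.0131
gripper_force: 58.5
```

{"op": "arm_command", "data": {
  "targets": [
    [0,0,0,0,0,0],
    [0,0,0,0,0,0],
    [0,0,0,0,0,0],
    [0,0,0,0,0,0],
    [0,0,0,0,0,0]
  ]
}}

```text
time: 12.7
position: [0.4765, 0.0131, 0.1391]
ee_rot: [-0.346, -3.122, 0.0]
wrist_force: [0.3, 0.7, -2.2]
grip_width: 0.0132
gripper_force: 58.5
```

```bash
python3 st.py; python3 - <<'E'
from h import *
np.set_printoptions(precision=4,suppress=True)
ps=[]
for n in ['scene','side']:
    p,d=imaging.read_camera(n);P=pose(n);hsv=cv2.cvtColor(p,cv2.COLOR_RGB2HSV);H,S,V=[hsv[:,:,i].astype(int) for i in range(3)]
    b=max(blobs((H>100)&(H<130)&(S>130)&(V>40)),key=lambda t:t[1]);q=cloud(P,d,b[2]);q=q[q[:,2]>.12]
    co=np.linalg.lstsq(np.c_[q[:,:2],np.ones(len(q))],q[:,2],rcond=None)[0]
    print(n,np.median(q,0),'slope',co[:2],(np.percentile(q,1,0)+np.percentile(q,99,0))/2)
    x,y=np.clip(b[0].astype(int),[120,120],[520,360]);ps.append(cv2.resize(p[y-120:y+120,x-120:x+120,::-1],(400,400)))
cv2.imwrite('pics/end.png',np.hstack(ps))
E
```

```text
12.7 -0.22093451786790297 [ 0.03922987 -0.0181953   0.00680714] [ 0.30545895  0.68739041 -2.24782304] [0.47654136 0.01305288 0.13906862] 58.5378760099411
scene [0.4589 0.0012 0.1492] slope [-0.0033 -0.0044] [0.4771 0.0097 0.1505]
side [0.4745 0.0255 0.1503] slope [0.0032 0.0056] [0.479  0.0201 0.1519]
```

View pics/end.png

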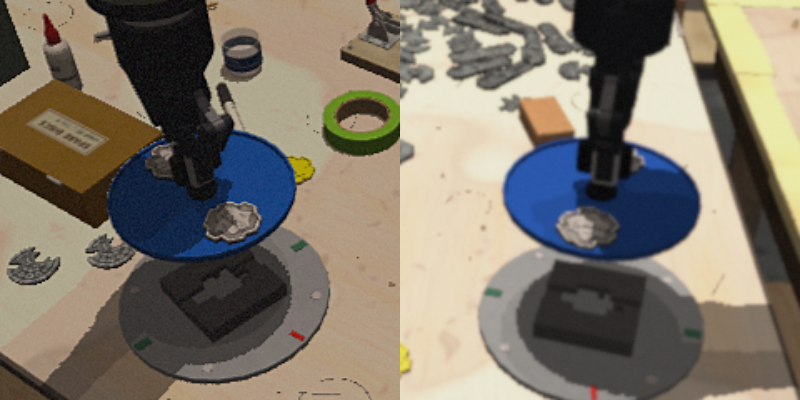

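The tray is level (slope under 0.01) and about 12 cm above its seat, with its floor at z≈0.15. It's clear of the stand, and both tokens are lying on it at (232,222) and (165,162). Handing in.

```bash
python3 -c "
from plant import arm
print(arm.close_job())"
```

```text
the job is handed in; nothing more can be done
None
```

The tray was turned to its green marks, lifted straight up and handed in held still and level about 12 cm above its seat, with both tokens on it; the first grip closed just above the handle because the fingertips sit about 34 mm short of the reported TCP, so I went lower and gripped again.

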